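Walk the heating block round to its fence

TASK

The heavy aluminium heating block stands turned well away from the low steel fence bolted to the bench. Walk it round by pushing at its corners with the fingers, without gripping, lifting or tipping it, until it is square to the fence, and only then push it home so that one long side (either one) lies flush against the fence with the block's ends level with the fence's ends. Do not let a corner knock against the fence while the block is still askew, and leave the other things on the bench where they stand.

Things in the scene. Friction and masses are not known exactly. Their poses are not given: they have to be found in the camera images.
- block: Cast aluminium block, 0.85 to 1.35 kg, ten dark round bores drawn on top. 90 mm along its x, 140 mm along its y (the long way), 50 mm high. Loose; it stops when a push stops. Pushed near the end of a long side (+x or -x face) it turns about a point some 105 mm the other side of its centre. Origin: centre of its underside, z up. Its long axis starts 45 to 90 degrees from the fence's, either way.
- fence: Dark steel angle bar fixed to the bench beyond the block. Its upright is 140 mm long (along its y), 10 mm thick, 36 mm high; its foot with two bolt heads lies behind. Origin: at bench level on the upright's front face, half-way along. Its x points away from the robot: the block comes from its -x side, and when home has its origin at x = -45 mm, y = 0 in the fence's frame.
- tub: Bystander, to be left alone: lidded clear sample tub, 98 mm across, 63 mm high. Origin: centre of its underside.
- reagent: Bystander: amber glass jar with a black cap, 56 mm across, 85 mm high, behind the fence. Origin: centre of its underside.
- weight: Bystander: brass balance weight with a knob, 38 mm across, 55 mm high. Origin: centre of its underside.
- vial: Bystander: small glass vial with a white cap, 28 mm across, 55 mm high. Origin: centre of its underside.
- spatula: Bystander: thin steel laboratory spatula, 199 mm long, 8 mm high, lying flat along its own x. Origin: under its middle.
- beaker: Bystander: glass beaker 60 mm across, 70 mm high, behind the fence. Origin: centre of its underside.

How it is judged (in metres and radians):
At the end, for the whole second after the job is handed in: The block stands flat and still on the bench with a long side against the fence: the middle of that side within 4 mm of the fence, parallel within 0.04 rad (2.3 degrees), the block's ends within 15 mm of the fence's ends (x of block in the frame of fence between -0.049 and -0.04 m and angle between the y axis of block and the y axis of fence, either way round below 0.04 rad and y of block in the frame of fence between -0.015 and 0.015 m and height (world z) of block below 0.004 m and angle between block's own z axis and vertical below 0.04 rad and linear speed of block below 0.005 m/s); the robot touches nothing.
It fails at once if the block touches the fence while more than 0.15 rad (8.6 degrees) out of square (contact force between block and fence above 1 N and angle between the y axis of block and the y axis of fence, either way round above 0.15 rad).
It fails at once if the block is lifted off the bench by more than 8 mm, or tipped by more than 0.12 rad (height (world z) of block above 0.008 m or angle between block's own z axis and vertical above 0.12 rad).
It fails at once if another thing on the bench is moved by more than 15 mm (distance of any of tub, reagent, weight, vial, spatula, beaker from where it was at the start of the episode above 0.015 m).
It also fails if it takes over 72 s, if anything falls off the work surface, if the arm or the gripper's body presses on something with over 40 N, if the wrist force passes 120 N, or if a joint passes its speed limit or range.

ROBOT

A 6-joint arm with a two-finger parallel gripper is mounted at the origin on the work surface. World frame = base frame: x ahead of the robot, y to its left, z up, the work surface at z = 0. Lengths are in mm, angles in degrees, forces in N, time in s.
With the tool pointing down it reaches from about 350 to 850 mm from the base axis. Payload 8.1 kg.
Tool frame: the origin (TCP) lies midway between the tips of the shut fingers; the grasp point (between the pads) lies grip_depth behind it (grip_depth is the distance from the TCP to the grasp point, in mm); z points along the fingers, y is the line along which they close (so a half turn about z gives the same grasp; the last joint's range is limited). The gripper opens to 85 mm and grips with 20 to 120 N. Pads are 22 mm wide; open, the fingers measure 114 mm over their backs; the gripper's body (76 mm by 85 mm) begins 54 mm behind the grasp point. The pads swing forward as they close: fully open they stand 13 mm farther back than shut.
Start: joints at [59.106, 7.471, 85.268, -0, 87.261, -4.893], TCP at [263.011, 539.287, 231.292] pointing down, gripper open.
Joint ranges: [-169.43, 169.43], [-51.17, 129.36], [1.28, 143.12], [-76.62, 256.62], [0, 156.53], [-152.29, 152.29]. Speed limits (degrees/s): [136.94, 136.94, 159.86, 180, 180, 180].

INTERFACE

Orientations are given as [roll, pitch, yaw] about the fixed x, y, z axes, in that order (R = Rz(yaw) Ry(pitch) Rx(roll)).
In Python, from bench import sense, snapshot, hand_in, grip_depth gives the robot as it stands. The module is installed in compiled form; this text tells all that it offers.
- The arm moves only by the tool apply_moves, never from a script. Its argument "series" is text: rows parted by semicolons, each of 5 numbers parted by spaces: the shift along the tool's x, y, z each as a share of 0.3 m, from -1 to 1, then the turn about the tool's z as a share of 2 rad, from -1 to 1, then the gripper's target within -1 to 1 (shut at 1, half-way at 0, fully open at -1). In form: tx ty tz twist gripper; .... A call has 1 to 5 rows; each row shifts and turns the commanded pose from where the row before left it, along the tool's axes as they then stand; what a row does not reach is not made up. A row lasts 1/12 s, in which the tool goes at most 41.7 mm and 7.16 degrees, less where a joint would pass 70% of its speed; a pose out of reach is approached as far as the arm can. A call with a number of a shift or a turn outside -1 to 1 is refused whole. A call with a gripper value outside its range is refused whole. The fingers move at their own pace and stop on an object; "squeeze" is the grip in N (left out, the last holds). Time passes only in rows, so rows that do not move let the fingers close. It gives the time, the measured TCP pose, the force, the opening and the grip force at its end, in the units of the state.
- sense(): the state, without advancing time (a new reading comes with each control period).
- snapshot(name): name is "scene" or "side" or "wrist"; returns a dict with "frame" (400x640x3 uint8, blue, green, red), "depth" (400x640 float32, mm along the optical axis (not along the pixel's ray), 0 where there is no reading), "intrinsics" (3x3 intrinsics, pixels), "extrinsics" (4x4, takes a point from camera to world coordinates); the wrist camera has in their place "tool_from_camera" (4x4, takes a point from camera to tool coordinates, whose origin is the TCP and whose axes are the flange's). Camera axes: x right, y down, z forward; pixel columns grow to the right and rows downward; lengths in mm; the calibration is good to about 2 mm. A picture is of the moment at which its call begins: read the wrist's pose just before it.
- hand_in(): hands the job in; it is judged then, once.
The state is a dict: "time": time; "joint_pos": joint angles; "qd": joint speeds; "joint_efforts": joint torques, N m; "tool_pos": TCP position; "tcp_rot": TCP orientation; "ft_force": force on the tool from outside, world axes, zero at the start; "wrist_torque": the same for the moment, N m; "finger_gap": finger opening in mm; "grip_force": force on a finger pad.
Only numpy, scipy, OpenCV 4.12 (cv2) and the standard library are available. Lean on these libraries where they do the work, as an engineer would, in place of code of your own. Each camera call takes 0.05 s, during which the arm holds its last target. There are 200 camera calls.

## Working session

There is one attempt and no reset: what is moved stays moved. The work goes in short steps, Python scripts to look and compute and a tool call to move; the robot and the scene stay as the last step left them, time stands still between calls to the robot, and variables do not carry over. Pictures are saved under pics/ and viewed, at most 10 in all, crops included, and the job is handed in when it is done.

Besides the shell and the picture viewer there is one more tool, called in YAML: its name, and indented under it one key for each argument. apply_moves: Moves the arm, as the interface text tells. Its arguments: {"type":"object","properties":{"series":{"type":"string"},"squeeze":{"type":"number"}},"required":["series"]}

```bash
mkdir -p pics
python3 - <<'E'
from bench import sense,snapshot,grip_depth
import cv2,numpy as np
print(grip_depth,sense())
for n in("scene","side"):
    s=snapshot(n);cv2.imwrite(f"pics/{n}0.png",s["frame"]);np.savez(f"{n}0.npz",**s)
    print(n,s["intrinsics"],s["extrinsics"])
E
```

```text
18.700000000000003 {'time': 0.0, 'joint_pos': array([ 5.91055454e+01,  7.51641791e+00,  8.53309496e+01,  2.43476737e-03,
        8.72586540e+01, -4.89289420e+00]), 'qd': array([ 0.05968163,  0.0069622 , -0.05490845, -0.09946765, -0.00335472,
        0.01609243]), 'joint_efforts': array([ 1.69047446e-03, -5.69382370e+01, -5.00564182e+01,  1.77780275e-04,
        1.46227199e-02, -1.68832253e-05]), 'tool_pos': array([262.72124575, 538.81780789, 230.21474004]), 'tcp_rot': array([-1.79894572e+02, -1.14658310e-02,  1.53998310e+02]), 'ft_force': array([-0.11202524, -0.51183843,  0.84023736]), 'wrist_torque': array([ 0.04355373, -0.01749414, -0.02182291]), 'grip_force': 0.0, 'finger_gap': 85.23769158471134}
scene [[366.47647051   0.         324.46414924]
 [  0.         366.47647051 205.99025474]
 [  0.           0.           1.        ]] [[-5.45043513e-01  5.50396115e-01 -6.32448959e-01  1.21658575e+03]
 [ 8.38263613e-01  3.43759994e-01 -4.23253095e-01  4.21069832e+02]
 [-1.55462091e-02 -7.60850303e-01 -6.48741191e-01  6.52687356e+02]
 [ 0.00000000e+00  0.00000000e+00  0.00000000e+00  1.00000000e+00]]
side [[398.52172485   0.         320.02085321]
 [  0.         398.52172485 202.03017627]
 [  0.           0.           1.        ]] [[ 9.99057962e-01 -3.84941370e-02  2.00347249e-02  5.88142421e+02]
 [-4.08881764e-02 -6.80342181e-01  7.31753151e-01 -7.25254955e+02]
 [-1.45377376e-02 -7.31882995e-01 -6.81275228e-01  7.42205146e+02]
 [ 0.00000000e+00  0.00000000e+00  0.00000000e+00  1.00000000e+00]]
```

View pics/scene0.png

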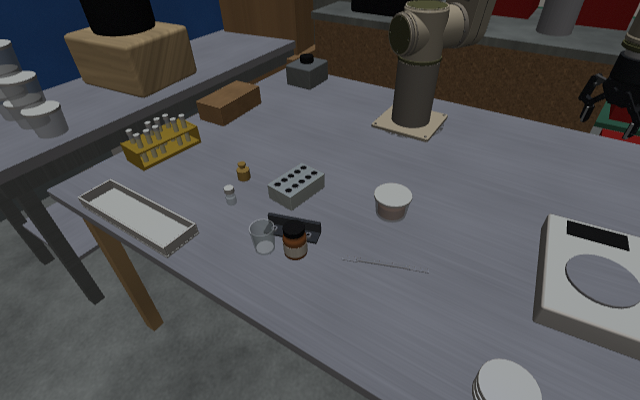

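View pics/side0.png

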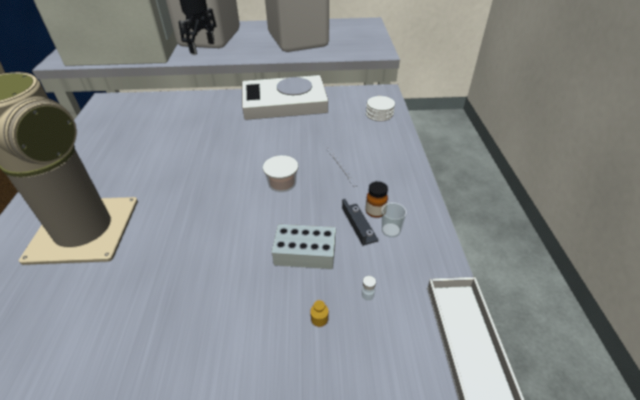

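The scene view shows the block at (297,186), the fence at (293,227) with the beaker and jar behind it, the tub at (392,200), the weight at (243,171), the vial at (230,194), and the spatula at (385,265). The side view shows the block at (305,245), the fence from (346,203) to (374,240), the tub at (281,172), the vial at (369,286) and the weight at (320,313).

```bash
cat > h.py <<'E'
import cv2,numpy as np
from bench import snapshot
def cloud(s):
    K,T,d=s["intrinsics"],s["extrinsics"],s["depth"]
    v,u=np.mgrid[:400,:640]
    r=np.stack([(u-K[0,2])/K[0,0],(v-K[1,2])/K[1,1],np.ones_like(u)],-1)
    P=(r*d[...,None])@T[:3,:3].T+T[:3,3]
    P[d<=0]=np.nan
    return P,r@T[:3,:3].T,T[:3,3]
def plane(ray,o,uv,z):   # ray cast pixels (float) to plane z
    K=None
    q=cv2.remap(ray.astype(np.float32),uv[:,:1].astype(np.float32),uv[:,1:].astype(np.float32),cv2.INTER_LINEAR)[:,0]
    return (o+q*((z-o[2])/q[:,2])[:,None])[:,:2]
def top(s,x0,x1,y0,y1,zl,zh,z):  # largest blob at height range -> contour cast to plane z
    P,ray,o=cloud(s)
    with np.errstate(invalid='ignore'):
        m=((P[...,0]>x0)&(P[...,0]<x1)&(P[...,1]>y0)&(P[...,1]<y1)&(P[...,2]>zl)&(P[...,2]<zh)).astype(np.uint8)
    n,l,st,_=cv2.connectedComponentsWithStats(m)
    i=1+np.argmax(st[1:,4]); k=l==i
    c=max(cv2.findContours(k.astype(np.uint8),cv2.RETR_EXTERNAL,cv2.CHAIN_APPROX_NONE)[0],key=len)[:,0].astype(float)
    q=plane(ray,o,c,z).astype(np.float32)
    return cv2.minAreaRect(q),st[i],np.nanmedian(P[k],0)
def pose(r):  # centre, direction of long axis (deg, world, mod 180)
    b=cv2.boxPoints(r);e=[b[1]-b[0],b[2]-b[1]];L=max(e,key=np.linalg.norm)
    return np.round(r[0],1),np.round(sorted(r[1]),1),round(float(np.degrees(np.arctan2(L[1],L[0]))%180),1)
E
python3 - <<'E'
from h import *
for n in("scene","side"):
    s=dict(np.load(n+"0.npz"));P,ray,o=cloud(s)
    pts={"scene":[(297,186),(293,222),(392,192),(243,171),(230,194),(385,265)],"side":[(305,245),(358,220),(281,165),(320,311),(369,284),(340,167)]}[n]
    for p in pts: print(n,p,np.round(P[p[1],p[0]],0))
    bx=P[pts[0][1],pts[0][0]]
    print(pose(top(s,bx[0]-110,bx[0]+110,bx[1]-110,bx[1]+110,42,58,50)[0]))
    f=P[pts[1][1],pts[1][0]]
    for zl in(27,):
        r,st,md=top(s,f[0]-90,f[0]+60,f[1]-90,f[1]+90,zl,40,36);print("fence",pose(r),st,md)
E
python3 - <<'E'
import cv2
a=cv2.imread('pics/scene0.png')[145:275,210:440];b=cv2.imread('pics/side0.png')[140:330,250:430]
a=cv2.resize(a,None,fx=3,fy=3,interpolation=2);b=cv2.resize(b,None,fx=3,fy=3,interpolation=2)
cv2.imwrite('pics/a.png',a);cv2.imwrite('pics/b.png',b)
E
```

```text
scene (297, 186) [599. -81.  50.]
scene (293, 222) [749.  21.  86.]
scene (392, 192) [499. 153.  60.]
scene (243, 171) [ 608. -272.   35.]
scene (230, 194) [ 709. -226.   36.]
scene (385, 265) [681. 227.  -1.]
(array([ 574.4, -101.8]), array([ 95.8, 144.6]), 172.3)
fence (array([694.4,  -9.9]), array([ 18.7, 119.4]), 106.7) [275 214  46  13 199] [688.97799239  -5.68865354  34.74283221]
side (305, 245) [ 568. -125.   51.]
side (358, 220) [705.  -9.   7.]
side (281, 165) [506. 163.  62.]
side (320, 311) [ 596. -296.   49.]
side (369, 284) [ 699. -242.   56.]
side (340, 167) [676. 223.   0.]
(array([ 567.3, -111.2]), array([ 96.6, 139.5]), 172.4)
fence (array([690. , -28.4]), array([ 13.6, 145.6]), 106.5) [343 199  24  40 209] [692.26203716 -29.18580339  34.59606668]
```

View pics/b.png

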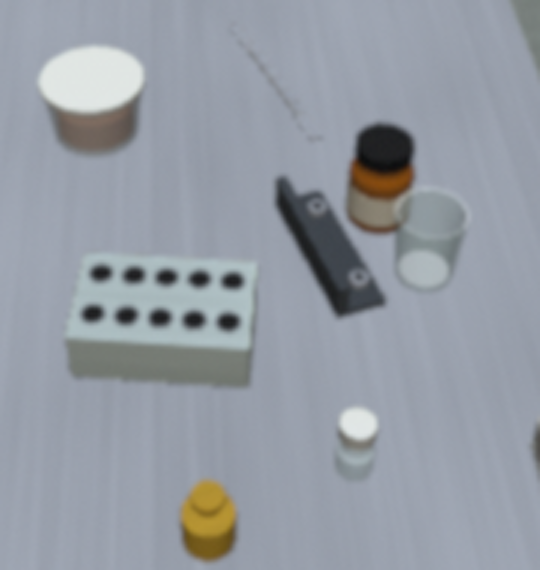

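View pics/a.png

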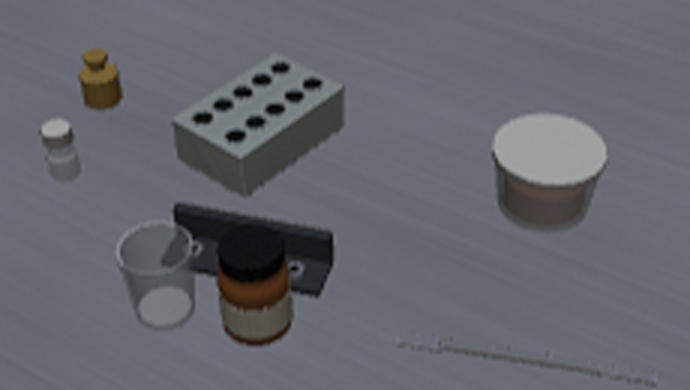

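The side crop shows the fence's top edge from (277,178) to (337,295). The scene crop shows it from (175,205) to (332,235). The block's top is clear in both. Next I tighten the edge measurements.

```bash
cat >> h.py <<'E'
def block(s,x0=480,x1=660,y0=-210,y1=90):
    P,ray,o=cloud(s)
    with np.errstate(invalid='ignore'):
        m=((P[...,0]>x0)&(P[...,0]<x1)&(P[...,1]>y0)&(P[...,1]<y1)&(P[...,2]>47)&(P[...,2]<56)).astype(np.uint8)
    m=cv2.morphologyEx(m,cv2.MORPH_CLOSE,np.ones((5,5)))
    c=max(cv2.findContours(m,cv2.RETR_EXTERNAL,cv2.CHAIN_APPROX_NONE)[0],key=cv2.contourArea)[:,0].astype(float)
    return cv2.minAreaRect(plane(ray,o,c,50.).astype(np.float32))
E
python3 - <<'E'
from h import *
S={n:dict(np.load(n+"0.npz")) for n in("scene","side")}
for n,s in S.items(): print(n,pose(block(s)))
P,ray,o=cloud(S["scene"]); print(plane(ray,o,np.array([[210+175/3,145+205/3],[210+332/3,145+234/3]]),36.))
P,ray,o=cloud(S["side"]); print(plane(ray,o,np.array([[250+280/3,140+178/3],[250+337/3,140+294/3]]),36.))
# block outlines triangulated: top corners from both views give height
for n,s in S.items():
    P,_,_=cloud(s)
    k=(np.abs(P[...,0]-570)<25)&(np.abs(P[...,1]+106)<25);print(n,"top z",np.nanmedian(P[...,2][k]))
    for nm,c,zl,zh in (("tub",(503,158),57,70),("weight",(600,-280),40,60),("vial",(703,-234),45,60),("jar",(752,22),75,95),("beaker",(780,-40),60,75)):
        k=(np.hypot(P[...,0]-c[0],P[...,1]-c[1])<60)&(P[...,2]>zl)&(P[...,2]<zh)
        if k.any():print(nm,np.round((np.nanmin(P[k],0)+np.nanmax(P[k],0))/2))
E
```

```text
scene (array([ 572.1, -103.4]), array([ 92.2, 140.7]), 172.8)
side (array([ 567.6, -108.5]), array([ 90.9, 139.1]), 172.5)
[[715.18462648 -86.65368186]
 [674.43046757  45.94340985]]
[[670.279431    40.13567351]
 [703.81303175 -97.20065744]]
scene top z 49.898086175976346
tub [506. 159.  61.]
weight [ 599. -285.   49.]
vial [ 704. -233.   51.]
jar [759.  28.  81.]
beaker [787. -27.  67.]
side top z 49.67178921301314
tub [504. 156.  61.]
weight [ 595. -285.   53.]
vial [ 701. -234.   51.]
jar [756.  26.  82.]
beaker [779. -31.  67.]
```

apply_moves:
  series: "0 0 0 -0.062 1; 0 0 0 -0.062 1; 0 0 0 -0.062 1; 0 0 0 -0.062 1; 0 0 0 -0.062 1"

```text
time: 0.52
tool_pos: [262.8, 539.0, 230.7]
tcp_rot: [-180.0, -0.0, -170.1]
ft_force: [0.9, -0.8, -0.4]
finger_gap: 25.4
grip_force: 0.0
```

apply_moves:
  series: "0 0 0 -0.062 1; -0.004 -0.132 0 0 1; -0.004 -0.132 0 0 1; -0.004 -0.132 0 0 1; -0.004 -0.132 0 0 1"

```text
time: 0.93
tool_pos: [312.7, 387.2, 230.5]
tcp_rot: [-180.0, -0.1, -163.3]
ft_force: [1.3, -0.6, -0.5]
finger_gap: -0.1
grip_force: 0.0
```

apply_moves:
  series: "-0.004 -0.132 0 0 1; -0.004 -0.132 0 0 1; -0.004 -0.132 0 0 1; -0.004 -0.132 0 0 1; -0.004 -0.132 0 0 1"

```text
time: 1.35
tool_pos: [375.2, 199.1, 231.0]
tcp_rot: [-180.0, -0.0, -163.3]
ft_force: [0.0, 0.1, -0.8]
finger_gap: -0.2
grip_force: 0.0
```

apply_moves:
  series: "-0.004 -0.132 0 0 1; -0.004 -0.132 0 0 1; -0.004 -0.132 0 0 1; -0.004 -0.132 0 0 1; -0.004 -0.132 0 0 1"

```text
time: 1.77
tool_pos: [437.7, 10.9, 231.1]
tcp_rot: [180.0, 0.0, -163.4]
ft_force: [0.2, -0.7, -0.1]
finger_gap: -0.1
grip_force: 0.0
```

apply_moves:
  series: "-0.004 -0.132 0 0 1; -0.004 -0.132 0 0 1; -0.004 -0.132 0 0 1; -0.004 -0.132 0 0 1; -0.004 -0.132 0 0 1"

```text
time: 2.18
tool_pos: [500.1, -177.2, 230.9]
tcp_rot: [180.0, -0.0, -163.4]
ft_force: [0.2, 1.4, 0.0]
finger_gap: -0.0
grip_force: 0.0
```

```bash
cat > st.py <<'E'
import sys
from h import *
from bench import sense
O=np.array([685,-27.]);R=np.array([[.958,.286],[-.286,.958]])
s=sense();print("t",round(s["time"],2),"F",np.round(R@(s["tool_pos"][:2]-O),1),"z",round(s["tool_pos"][2],1),"rot",np.round(s["tcp_rot"],1),"q",np.round(s["joint_pos"]),"f",np.round(s["ft_force"],1),"gap",round(s["finger_gap"]))
for n in sys.argv[1:]:
    sn=snapshot(n);c,w,a=pose(block(sn));off=np.array([-2.2,-2.5])*(1 if n=="scene" else -1)
    cc=R@(np.array(c)+off-O);phi=(a-106.6+90)%180-90
    print(n,"block F",np.round(cc,1),"size",w,"phi",round(phi,1))
    p=np.radians(phi);u=np.array([np.sin(p),-np.cos(p)]);m=np.array([np.cos(p),np.sin(p)])
    print(" A contact",np.round(cc-60*u-45*m,1),"B contact",np.round(cc+60*u+45*m,1),"max corner x",round(cc[0]+abs(70*u[0])+abs(45*m[0]),1))
E
python3 st.py scene side
```

```text
t 2.18 F [-220.1  -91. ] z 230.9 rot [ 180.    -0.  -163.4] q [ -25.   -3.   96.    0.   87. -132.] f [0.2 1.4 0. ] gap 0
scene block F [-132.7  -43.2] size [ 91.2 141.1] phi 65.7
 A contact [-205.9  -59.6] B contact [-59.5 -26.9] max corner x -50.4
side block F [-133.1  -43. ] size [ 92.4 139.1] phi 66.5
 A contact [-206.1  -60.3] B contact [-60.2 -25.7] max corner x -51.0
```

apply_moves:
  series: "0 0 0.118 0 1; 0 0 0.118 0 1; 0 0 0.118 0 1; 0 0 0.118 0 1; 0 0 0.118 0 1"

```text
time: 2.7
tool_pos: [499.6, -174.6, 52.5]
tcp_rot: [180.0, -0.0, -163.4]
ft_force: [0.8, -0.8, 1.3]
finger_gap: 0.0
grip_force: 0.0
```

apply_moves:
  series: "0 0 0.118 0 1; -0.01 0.022 0 0 1; -0.01 0.022 0 0 1; -0.01 0.022 0 0 1; -0.01 0.022 0 0 1"

```text
time: 3.12
tool_pos: [505.6, -146.5, 21.4]
tcp_rot: [-179.9, 0.1, -163.3]
ft_force: [-3.0, -3.4, -1.9]
finger_gap: 0.0
grip_force: 1.9
```

apply_moves:
  series: "-0.014 0.021 0 0 1; -0.014 0.021 0 0 1; -0.014 0.021 0 0 1; -0.014 0.021 0 0 1; -0.014 0.021 0 0 1"

```text
time: 3.53
tool_pos: [516.6, -110.0, 21.4]
tcp_rot: [-179.9, 0.1, -163.3]
ft_force: [-5.3, -3.3, 0.4]
finger_gap: 0.1
grip_force: 2.4
```

```bash
python3 st.py scene side
```

```text
t 3.53 F [-185.1  -31.4] z 21.4 rot [-1.799e+02  1.000e-01 -1.633e+02] q [ -18.    8.  108.   -0.   64. -124.] f [-5.3 -3.3  0.4] gap 0
scene block F [-115.8  -34.3] size [119.8 139.9] phi 43.8
 A contact [-189.8  -22.1] B contact [-41.8 -46.4] max corner x -34.9
side block F [-106.1  -24.5] size [ 90.9 139.4] phi 44.3
 A contact [-180.2  -12.9] B contact [-32. -36.] max corner x -25.0
```

apply_moves:
  series: "0.01 -0.01 0 0 1; 0 0 -0.1 0 1; 0 0 -0.1 0 1; -0.1 -0.074 0 0 1; -0.1 -0.074 0 0 1"

```text
time: 4.05
tool_pos: [586.4, -140.4, 84.8]
tcp_rot: [-179.7, 0.5, -163.4]
ft_force: [1.0, -0.2, 0.6]
finger_gap: 0.3
grip_force: 0.0
```

apply_moves:
  series: "-0.1 -0.074 0 0 1; -0.1 -0.072 0 0 1; 0 0 0 0 1; 0 0 0.1 0 1; 0 0 0.1 0 1"

```text
time: 4.47
tool_pos: [656.9, -165.7, 21.6]
tcp_rot: [-179.8, 0.3, -163.4]
ft_force: [-0.7, -0.4, -1.6]
finger_gap: 0.1
grip_force: 0.0
```

```bash
python3 st.py scene side
```

```text
t 4.47 F [ -66.6 -124.8] z 21.6 rot [-179.8    0.3 -163.4] q [ -19.   29.   82.    0.   69. -125.] f [-0.7 -0.4 -1.6] gap 0
scene block F [-106.2  -25. ] size [ 91.2 139.4] phi 44.3
 A contact [-180.3  -13.5] B contact [-32.  -36.5] max corner x -25.1
side block F [-103.1  -27.7] size [ 91.1 148.2] phi 44.4
 A contact [-177.2  -16.3] B contact [-29. -39.] max corner x -22.0
```

apply_moves:
  series: "0.019 0.019 0 0 1; 0.019 0.019 0 0 1; 0.019 0.019 0 0 1; 0.019 0.02 0 0 1; 0.018 0.02 0 0 1"

```text
time: 4.98
tool_pos: [619.0, -145.3, 21.5]
tcp_rot: [-179.8, 0.2, -163.4]
ft_force: [3.1, -4.0, -0.4]
finger_gap: -0.4
grip_force: 2.5
```

apply_moves:
  series: "0.018 0.021 0 0 1; 0 0 0 0 1"

```text
time: 5.15
tool_pos: [611.1, -139.8, 21.1]
tcp_rot: [-179.9, 0.1, -163.4]
ft_force: [0.6, -0.4, 0.5]
finger_gap: 0.1
grip_force: 0.2
```

```bash
python3 st.py scene side
```

```text
t 5.15 F [-103.1  -86.9] z 21.1 rot [-1.799e+02  1.000e-01 -1.634e+02] q [ -18.   22.   91.   -0.   67. -124.] f [ 0.6 -0.4  0.5] gap 0
scene block F [-111.1   -9.1] size [ 95.4 170.9] phi 33.8
 A contact [-181.9   15.7] B contact [-40.3 -33.9] max corner x -34.8
side block F [-116.4   -2.7] size [ 91.1 155. ] phi 34.6
 A contact [-187.5   21.1] B contact [-45.3 -26.5] max corner x -39.6
```

apply_moves:
  series: "-0.006 -0.009 0 0 1; 0 0 -0.1 0 1; 0 0 -0.1 0 1; 0 0 0 0 1; -0.079 0.094 0 0 1"

```text
time: 5.67
tool_pos: [629.6, -113.7, 82.4]
tcp_rot: [-179.7, 0.2, -163.6]
ft_force: [1.1, -0.3, -1.0]
finger_gap: -0.3
grip_force: 0.0
```

apply_moves:
  series: "-0.079 0.094 0 0 1; -0.079 0.103 0 0 1; 0 0 0 0 1"

```text
time: 5.92
tool_pos: [659.0, -31.5, 79.5]
tcp_rot: [179.9, 0.2, -163.1]
ft_force: [-0.2, 0.4, 0.6]
finger_gap: -0.2
grip_force: 0.0
```

```bash
python3 st.py scene side
```

```text
t 5.92 F [-26.2   3.1] z 79.5 rot [ 179.9    0.2 -163.1] q [  -7.   23.   83.    0.   74. -114.] f [-0.2  0.4  0.6] gap 0
scene block F [-128.    16.2] size [ 92.5 108.6] phi 35.9
 A contact [-199.6   38.4] B contact [-56.4  -6. ] max corner x -50.5
side block F [-119.7    3.9] size [ 89.9 140.3] phi 35.3
 A contact [-191.1   26.9] B contact [-48.3 -19.1] max corner x -42.5
```

apply_moves:
  series: "0 0 0.1 0 1; 0 0 0.1 0 1; 0.019 -0.0135 0 0 1; 0.019 -0.0135 0 0 1; 0.019 -0.0135 0 0 1"

```text
time: 6.43
tool_pos: [643.8, -55.7, 19.8]
tcp_rot: [-180.0, 0.0, -163.4]
ft_force: [2.0, 2.1, -1.1]
finger_gap: -0.2
grip_force: 1.3
```

apply_moves:
  series: "0.019 -0.012 0 0 1; 0.019 -0.012 0 0 1; 0.019 -0.012 0 0 1; 0 0 0 0 1"

```text
time: 6.77
tool_pos: [631.3, -71.4, 21.1]
tcp_rot: [-179.9, 0.2, -163.4]
ft_force: [0.2, -0.1, 0.8]
finger_gap: 0.3
grip_force: 0.1
```

```bash
python3 st.py scene side
```

```text
t 6.77 F [-64.1 -27.1] z 21.1 rot [-179.9    0.2 -163.4] q [ -11.   23.   90.   -0.   67. -118.] f [ 0.2 -0.1  0.8] gap 0
scene block F [-143.4   23.1] size [84.2 92.3] phi -69.6
 A contact [-102.8   86.2] B contact [-183.9  -40. ] max corner x -62.1
side block F [-130.3   -0.6] size [ 97.7 141.2] phi 21.1
 A contact [-193.9   39.1] B contact [-66.7 -40.4] max corner x -63.1
```

apply_moves:
  series: "-0.01 0.006 0 0 1; 0 0 -0.1 0 1; 0 0 -0.1 0 1; 0 0 -0.02 0 1; 0.11 0.0153 0 0 1"

```text
time: 7.28
tool_pos: [605.9, -71.8, 88.7]
tcp_rot: [-179.8, 0.5, -163.3]
ft_force: [0.7, -1.1, 1.1]
finger_gap: 0.3
grip_force: 0.0
```

apply_moves:
  series: "0.11 0.0153 0 0 1; 0.11 0.0153 0 0 1; 0.11 0.0153 0 0 1; 0.11 0.0153 0 0 -0.5; 0.02 0 0 0 -0.5"

```text
time: 7.7
tool_pos: [456.9, -93.3, 82.7]
tcp_rot: [179.8, -0.3, -163.4]
ft_force: [-1.4, -0.3, -0.6]
finger_gap: 23.4
grip_force: 0.0
```

apply_moves:
  series: "0 0 0 0 -0.5; 0 0 0 0 -0.5; 0 0 0 0 -0.5"

```text
time: 7.95
tool_pos: [464.0, -94.0, 85.6]
tcp_rot: [-180.0, 0.1, -163.4]
ft_force: [0.2, 0.2, 0.1]
finger_gap: 60.5
grip_force: 0.0
```

```bash
python3 st.py scene side; python3 -c "
from bench import snapshot;import cv2;cv2.imwrite('pics/side1.png',snapshot('side')['frame'])"
```

```text
t 7.95 F [-230.9   -1. ] z 85.6 rot [-1.800e+02  1.000e-01 -1.634e+02] q [ -18.   -5.  114.    0.   71. -124.] f [0.2 0.2 0.1] gap 60
scene block F [-133.9   -2. ] size [ 92.9 138.5] phi 21.1
 A contact [-197.5   37.8] B contact [-70.3 -41.7] max corner x -66.7
side block F [-133.8   -1.7] size [ 90.1 140.2] phi 20.5
 A contact [-197.    38.8] B contact [-70.7 -42.1] max corner x -67.2
```

View pics/side1.png

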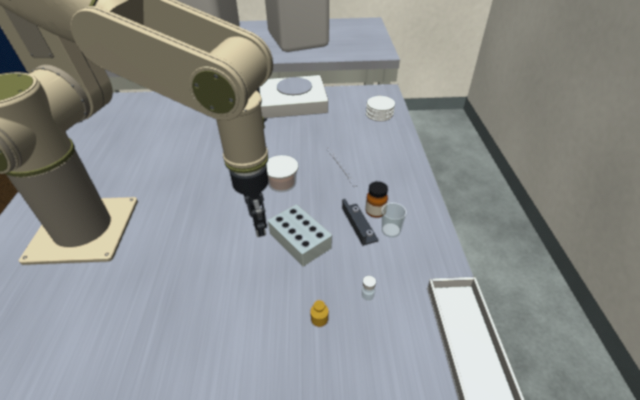

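apply_moves:
  series: "0 0 0.12 0 -0.5; 0 0 0.116 0 -0.5; -0.027 0 0 0 -0.5; -0.027 0 0 0 -0.5; -0.027 0 0 0 -0.5"

```text
time: 8.52
tool_pos: [487.3, -86.9, 15.3]
tcp_rot: [-180.0, 0.0, -163.4]
ft_force: [-4.0, 0.5, -0.6]
finger_gap: 64.2
grip_force: 1.6
```

apply_moves:
  series: "-0.027 0 0 0 -0.5; -0.027 0 0 0 -0.5; -0.027 0 0 0 -0.5; -0.027 0 0 0 -0.5; -0.027 0 0 0 -0.5"

```text
time: 8.93
tool_pos: [525.8, -75.0, 15.8]
tcp_rot: [-180.0, -0.0, -163.3]
ft_force: [-5.6, 0.3, 1.5]
finger_gap: 64.4
grip_force: 2.8
```

apply_moves:
  series: "-0.027 0 0 0 -0.5; -0.02 0 0 0 -0.5; 0 0 0 0 -0.5"

```text
time: 9.18
tool_pos: [540.8, -71.0, 16.1]
tcp_rot: [-179.9, 0.2, -163.3]
ft_force: [-0.5, -0.3, 0.5]
finger_gap: 63.9
grip_force: 0.0
```

```bash
python3 st.py scene side
```

```text
t 9.18 F [-150.8   -0.9] z 16.1 rot [-179.9    0.2 -163.3] q [ -13.   11.  105.    0.   64. -120.] f [-0.5 -0.3  0.5] gap 64
scene block F [-104.9  -17.8] size [115.3 139.3] phi 0.9
 A contact [-150.8   41.4] B contact [-58.9 -77.1] max corner x -58.8
side block F [-96.7 -17. ] size [ 96.4 140.3] phi 0.1
 A contact [-141.8   42.9] B contact [-51.6 -77. ] max corner x -51.6
```

apply_moves:
  series: "0.05 0 0 0 -0.5; 0 0 -0.12 0 -0.5; 0 0 -0.12 0 1; 0 0 0 0 1; -0.06 -0.096 0 0 1"

```text
time: 9.7
tool_pos: [548.6, -96.0, 88.9]
tcp_rot: [-180.0, 0.2, -163.3]
ft_force: [-1.6, 1.1, -0.0]
finger_gap: 28.4
grip_force: 0.0
```

apply_moves:
  series: "-0.06 -0.096 0 0 1; -0.06 -0.096 0 0 1; -0.06 -0.096 0 0 1; 0 0 0 0 1; 0 0 0 0 1"

```text
time: 10.12
tool_pos: [626.9, -167.1, 86.2]
tcp_rot: [-180.0, 0.1, -163.5]
ft_force: [-0.2, -0.5, 0.7]
finger_gap: -0.1
grip_force: 0.0
```

```bash
python3 st.py scene side
```

```text
t 10.12 F [ -95.7 -117.6] z 86.2 rot [-1.800e+02  1.000e-01 -1.635e+02] q [ -19.   21.   85.   -0.   74. -126.] f [-0.2 -0.5  0.7] gap 0
scene block F [-92.9 -17.1] size [ 91.8 140.1] phi -0.2
 A contact [-137.7   43. ] B contact [-48.1 -77.3] max corner x -47.6
side block F [-106.4  -17.5] size [ 62.7 141.1] phi 0.0
 A contact [-151.4   42.5] B contact [-61.4 -77.5] max corner x -61.4
```

apply_moves:
  series: "-0.009 0 0.11 0 1; 0 0 0.11 0 1; 0 0.0204 0 0 1; 0 0.0204 0 0 1; 0 0.0204 0 0 1"

```text
time: 10.63
tool_pos: [623.3, -146.8, 21.9]
tcp_rot: [-179.9, 0.1, -163.3]
ft_force: [1.3, -3.5, -1.8]
finger_gap: -0.2
grip_force: 2.2
```

apply_moves:
  series: "0 0.0204 0 0 1; 0 0.0204 0 0 1; 0 0 0 0 1; 0 -0.03 0 0 1; 0 0 -0.12 0 1"

```text
time: 11.05
tool_pos: [617.2, -143.3, 49.3]
tcp_rot: [179.6, -0.6, -163.4]
ft_force: [0.1, -0.5, -0.9]
finger_gap: -0.2
grip_force: 0.0
```

apply_moves:
  series: "0 0 -0.12 0 -0.5; 0.06 0.08 0 0 -0.5; 0.06 0.08 0 0 -0.5; 0.06 0.08 0 0 -0.5; 0.08 0.08 0 0 -0.5"

```text
time: 11.47
tool_pos: [520.1, -74.1, 93.4]
tcp_rot: [-180.0, 0.1, -163.4]
ft_force: [0.0, -0.3, 0.7]
finger_gap: 60.3
grip_force: 0.0
```

apply_moves:
  series: "0 0 0 0 -0.5; 0 0 0 0 -0.5; 0 0 0 0 -0.5"

```text
time: 11.72
tool_pos: [521.1, -74.9, 93.4]
tcp_rot: [-179.9, 0.1, -163.4]
ft_force: [0.2, -0.9, 1.8]
finger_gap: 64.3
grip_force: 0.0
```

```bash
python3 st.py scene side
```

```text
t 11.72 F [-170.7    1. ] z 93.4 rot [-1.799e+02  1.000e-01 -1.634e+02] q [ -14.    2.  106.    0.   72. -120.] f [ 0.2 -0.9  1.8] gap 64
scene block F [-91.2  -2. ] size [ 92.4 139.6] phi 1.1
 A contact [-137.3   57.1] B contact [-45.  -61.1] max corner x -44.8
side block F [-91.5  -1.8] size [ 89.3 141. ] phi 1.0
 A contact [-137.6   57.4] B contact [-45.5 -61. ] max corner x -45.3
```

apply_moves:
  series: "0 0 0.13 0 -0.5; 0 0 0.128 0 -0.5; -0.025 0 0 0 -0.5; -0.025 0 0 0 -0.5; -0.025 0 0 0 -0.5"

```text
time: 12.23
tool_pos: [543.4, -68.2, 16.3]
tcp_rot: [-180.0, 0.0, -163.4]
ft_force: [-1.7, 0.2, -2.2]
finger_gap: 64.1
grip_force: 1.7
```

apply_moves:
  series: "-0.025 0 0 0 -0.5; -0.025 0 0 0 -0.5; -0.025 0 0 0 -0.5; -0.025 0 0 0 -0.5; -0.02 0 0 0 -0.5"

```text
time: 12.65
tool_pos: [577.5, -57.8, 16.7]
tcp_rot: [-179.9, 0.0, -163.4]
ft_force: [-8.3, -2.9, 3.2]
finger_gap: 63.6
grip_force: 4.1
```

apply_moves:
  series: "0 0 0 0 -0.5"

```text
time: 12.73
tool_pos: [578.7, -57.6, 17.0]
tcp_rot: [-179.9, 0.2, -163.3]
ft_force: [-0.9, -0.3, -0.5]
finger_gap: 64.0
grip_force: 0.0
```

```bash
python3 st.py scene side
```

```text
t 12.73 F [-110.6    1.1] z 17.0 rot [-179.9    0.2 -163.3] q [ -11.   16.   99.   -0.   65. -117.] f [-0.9 -0.3 -0.5] gap 64
scene block F [-66.6  -2.6] size [111.  141.5] phi -2.2
 A contact [-109.3   59. ] B contact [-24.  -64.3] max corner x -19.0
side block F [-65.4   2.4] size [ 81.6 154.7] phi -17.2
 A contact [-90.7  73. ] B contact [-40.2 -68.2] max corner x -1.7
```

apply_moves:
  series: "-0.007 0 0 0 -0.5; -0.007 0 0 0 -0.5; -0.007 0 0 0 -0.5"

```text
time: 13.08
tool_pos: [581.0, -56.6, 15.6]
tcp_rot: [-180.0, -0.1, -163.4]
ft_force: [-11.5, -3.7, 8.8]
finger_gap: 64.1
grip_force: 5.9
```

apply_moves:
  series: "-0.005 0 0 0 -0.5; -0.005 0 0 0 -0.5"

```text
time: 13.25
tool_pos: [583.9, -55.7, 15.6]
tcp_rot: [-180.0, -0.1, -163.4]
ft_force: [-12.1, -2.8, 8.5]
finger_gap: 63.9
grip_force: 6.0
```

apply_moves:
  series: "-0.005 0 0 0 -0.5; -0.005 0 0 0 -0.5; 0 0 0 0 -0.5"

```text
time: 13.5
tool_pos: [587.1, -54.8, 15.6]
tcp_rot: [-180.0, -0.1, -163.4]
ft_force: [-8.9, -2.4, 7.7]
finger_gap: 64.4
grip_force: 4.5
```

```bash
python3 st.py; python3 -c "
from bench import snapshot;import cv2;a=snapshot('scene')['frame'][145:275,210:440];cv2.imwrite('pics/c.png',cv2.resize(a,None,fx=3,fy=3,interpolation=2))"
```

```text
t 13.5 F [-101.8    1.4] z 15.6 rot [-1.800e+02 -1.000e-01 -1.634e+02] q [ -10.   18.   97.   -0.   65. -117.] f [-8.9 -2.4  7.7] gap 64
```

View pics/c.png

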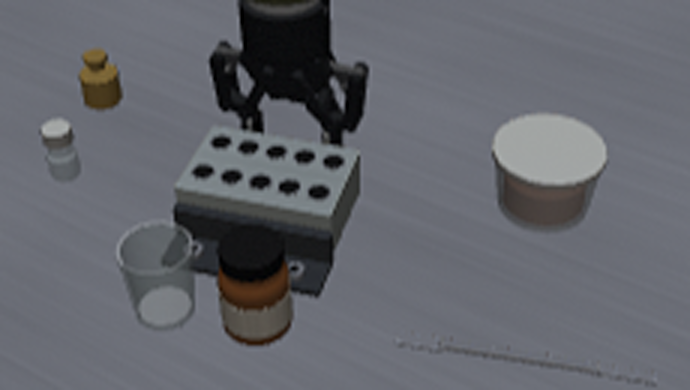

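The block's top spans (177,188) to (360,150), right over the fence's top edge (175,207) to (332,237). It is nearly home, and the contact force has not yet jumped.

apply_moves:
  series: "-0.005 0 0 0 -0.5; -0.005 0 0 0 -0.5; 0 0 0 0 -0.5"

```text
time: 13.8
tool_pos: [589.9, -53.9, 15.5]
tcp_rot: [-180.0, -0.1, -163.4]
ft_force: [-8.1, -2.6, 5.6]
finger_gap: 64.1
grip_force: 4.5
```

apply_moves:
  series: "-0.005 0 0 0 -0.5; -0.005 0 0 0 -0.5; 0 0 0 0 -0.5"

```text
time: 14.05
tool_pos: [590.1, -53.9, 15.4]
tcp_rot: [180.0, -0.4, -163.4]
ft_force: [-23.9, -6.8, 19.0]
finger_gap: 64.2
grip_force: 12.8
```

apply_moves:
  series: "0.015 0 0 0 -0.5; 0.06 0 0 0 -0.5; 0.1 0 0 0 -0.5; 0.05 0 -0.1 0 -0.5; 0 0 -0.13 0 -0.5"

```text
time: 14.47
tool_pos: [522.6, -71.4, 80.0]
tcp_rot: [179.7, -0.5, -163.4]
ft_force: [-0.0, -0.3, -0.7]
finger_gap: 63.9
grip_force: 0.0
```

apply_moves:
  series: "0 0 -0.13 0 -0.5; 0 0 -0.13 0 -0.5; 0 0 0 0 -0.5; 0 0 0 0 -0.5"

```text
time: 14.8
tool_pos: [531.9, -72.4, 166.6]
tcp_rot: [-179.7, 0.5, -163.4]
ft_force: [-0.8, 0.1, -0.8]
finger_gap: 63.8
grip_force: 0.0
```

```bash
sed -i 's/x1=660/x1=735/' h.py; python3 st.py scene side; python3 -c "
from bench import snapshot;import cv2;a=snapshot('side')['frame'][160:290,270:430];cv2.imwrite('pics/d.png',cv2.resize(a,None,fx=4,fy=4,interpolation=2))"
```

```text
t 14.8 F [-159.7    0.3] z 166.6 rot [-179.7    0.5 -163.4] q [ -13.   -1.  100.    0.   80. -120.] f [-0.8  0.1 -0.8] gap 64
scene block F [-40.8  -2.2] size [ 92.6 139.7] phi -0.2
 A contact [-85.6  57.9] B contact [  4.  -62.4] max corner x 4.4
side block F [-41.5  -2. ] size [ 89.5 140.5] phi -0.1
 A contact [-86.4  58.1] B contact [  3.4 -62.1] max corner x 3.6
```

View pics/d.png

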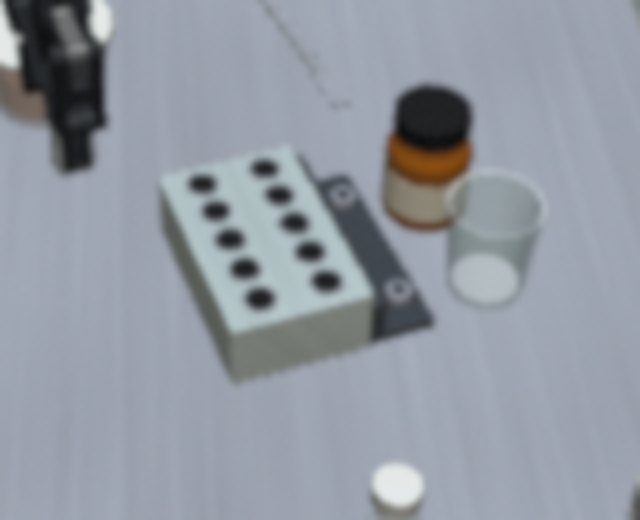

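The block lies flush along the fence, ends level, from (300,150) to (373,300) in the crop. The push also ended on a firm stop of about 24 N, so I'm handing in.

```bash
python3 -c "
from bench import hand_in;print(hand_in())"
```

```text
the job is handed in; nothing more can be done
None
```

The job is handed in at about 15 s: the block was walked round to square, pushed against the fence to a firm stop, and measured parallel within about 0.2° with its ends about 2 mm off level. The robot is clear of everything. I saw no bystander moved, though I didn't re-measure them, and `hand_in` returned no verdict.

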